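# Slide the catch tray under the trimming machine's guard

## Robot

A 7-joint arm with a two-finger parallel gripper is mounted at the origin on the work surface. World frame = base frame: x ahead of the robot, y to its left, z up, the work surface at z = 0. Lengths are in m, angles in rad, forces in N, time in s.
With the tool pointing down it reaches from about 0.425 to 0.925 m from the base axis. Payload 6.8 kg.
Tool frame: the origin (TCP) lies on the mounting face of the last link; the fingertips stand 173 mm ahead of it and the grasp point (between the pads) lies 155 mm ahead of it; z points along the fingers, y is the line along which they close (so a half turn about z gives the same grasp; the last joint's range is limited). The gripper opens to 85 mm and grips with 20 to 120 N. Pads are 22 mm wide; open, the fingers measure 114 mm over their backs; the gripper's body (76 mm by 85 mm) begins 54 mm behind the grasp point. The pads swing forward as they close: fully open they stand 13 mm farther back than shut.
Start: joints at [-1.33, 0.477, 0.022, 1.555, -0.011, 1.109, -0.083], TCP at [0.231, 0.634, 0.405] pointing down, gripper open.
Joint ranges: [-2.96, 2.96], [-0.34, 2.1], [-1.41, 1.46], [0.24, 2.44], [-1.37, 4.51], [0.17, 1.92], [-2.96, 2.96]. Speed limits (rad/s): [2.39, 2.39, 3.14, 3.14, 3.14, 3.14, 3.14].

## Interface

Orientations are given as a rotation vector (axis times angle).
In Python, from rig import robot gives the robot as it stands. The module is installed in compiled form; this text tells all that it offers.
- The arm moves only by the shell command python3 -m crank 'ROWS' [OPENING] [FORCE]. ROWS is text: rows parted by semicolons, each of 6 numbers parted by spaces: the shift along the tool's x, y, z in m, then the turn, a rotation vector about the tool's x, y, z in degrees. A call has 1 to 5 rows; each row shifts and turns the commanded pose from where the row before left it, along the tool's axes as they then stand; what a row does not reach is not made up. A row lasts 1/10 s, in which the tool goes at most 50 mm and 8.59 degrees, less where a joint would pass 70% of its speed; a pose out of reach is approached as far as the arm can. A call with a gripper value outside its range is refused whole. OPENING is the finger opening in m, from 0 to 0.0854, set as the call begins (- or left out, the last holds). The fingers move at their own pace and stop on an object; FORCE is the grip in N (left out, the last holds). Time passes only in rows, so rows that do not move let the fingers close. It gives the time, the measured TCP pose, the force, the opening and the grip force at its end, in the units of the state.
- robot.read_state(): the state, without advancing time (a new reading comes with each control period).
- robot.snapshot(name): name is "side" or "top" or "wrist"; returns (picture, depth): 384x512x3 uint8, red, green, blue; 384x512 float32, m along the optical axis (not along the pixel's ray), 0 where there is no reading.
- robot.get_calibration(name): a dict with "fx", "fy", "cx", "cy" (pixels), "eye" and "attitude" of the camera in the world; the wrist camera has in their place "T_tool_cam" (4x4, takes a point from camera to tool coordinates, whose origin is the TCP and whose axes are the flange's). Camera axes: x right, y down, z forward; pixel columns grow to the right and rows downward; lengths in m; the calibration is good to about 2 mm. A picture is of the moment at which its call begins: read the wrist's pose just before it. get_calibration takes no time and is no camera call.
- robot.sign_off(): hands the job in; it is judged then, once.
The state is a dict: "time_s": time; "q": joint angles; "joint_velocities": joint speeds; "joint_efforts": joint torques, N m; "position": TCP position; "orientation": TCP orientation; "force": force on the tool from outside, world axes, zero at the start; "torque": the same for the moment, N m; "width": finger opening in m; "grasp_force": force on a finger pad.
Only numpy, scipy, OpenCV 4.12 (cv2) and the standard library are available. Lean on these libraries where they do the work, as an engineer would, in place of code of your own. Each camera call takes 0.05 s, during which the arm holds its last target. There are 200 camera calls.

## Task

Slide the shallow aluminium tray lengthwise into the channel under the low guard of the trimming machine, until its front end rests against the depth stop hidden in there. Push gently: the stop is only held by friction and must stay at its setting. Leave the deep tray and the other things on the bench alone, and let go of the tray when it is home.

Things in the scene. Friction and masses are not known exactly. Their poses are not given: they have to be found in the camera images.
- mouth (a point): Mouth of the machine's guide channel: centre of the channel floor where its two side rails begin. z up, +x points INTO the channel (slide direction), y across. The floor is the top of the 10 mm thick base plate, which reaches 25 mm out before the mouth. Rails: 10 mm wide, 18 high, 64 apart inside; flared lead-ins widen the entry to about 80 mm over the 15 mm before the mouth.
- guard_edge (a point): Middle of the lower front edge of the low flat guard over the channel, 40 mm beyond the mouth and only 21.5 mm above the channel floor. Axes as the mouth's. The guard is 110 mm wide, 12 mm thick and runs 150 mm on along x. Disc, headstock and motor rise above it from 48 mm beyond this edge on; before that nothing is higher than the guard.
- machine: Trimming machine, fixed to the bench. Its depth stop is a brass pad (30 wide, 14 high, on the channel's centre line) hidden under the guard, on a rod that runs out at the back. Friction alone holds it: it slips at about 12 N. Its face is set 150 to 180 mm in from the mouth, differently each time, and is not measured: it must be felt. Origin 10 mm below the mouth, same axes.
- tray_center (a point): Centre (half-way up, so 9 mm above its underside) of the shallow open tray: plain aluminium, 150 long (its x) by 60 wide (its y) by 18 high, walls and floor 3 mm, 0.18 to 0.35 kg, both ends alike. It starts flat on the table. It slides with little force, up to about 3 N.
- deep_tray_center (a point): Centre (half-way up) of a similar but deeper tray, 150 by 60 by 36 high: too high for the guard, to be left alone.
- jar: The small white-capped glass jar, diameter 60, height 85 mm, origin under it on the table: a bystander, to be left alone.
- screwdriver: The screwdriver, length 190 mm, origin under it on the table: a bystander, to be left alone.
- cup: The white plastic cup, diameter 80, height 60 mm, origin under it on the table: a bystander, to be left alone.
- ornament: The red spinning-top-shaped ornament standing on its foot, diameter 56, height 80 mm, origin under it on the table: a bystander, to be left alone.
- brush: The hand brush, length 150 mm, origin under it on the table: a bystander, to be left alone.
There are look-alikes about, which are no part of the job. Leave any pink look-alike of the part that bears tray_center alone.

How it is judged:
By the outcome, as a careful person would: the job done as asked, in the order asked, and still so for the second after the job is handed in, with the robot touching nothing.
It also fails if it takes over 59 s, if anything falls off the work surface, if the arm or the gripper's body presses on something with over 40 N, if the wrist force passes 120 N, or if a joint passes its speed limit or range.

## Working session

There is one attempt and no reset: what is moved stays moved. The work goes in short steps, Python scripts to look and compute and a shell command to move; the robot and the scene stay as the last step left them, time stands still between calls to the robot, and variables do not carry over. Pictures are saved under pics/ and viewed, at most 10 in all, crops included, and the job is handed in when it is done.

```bash
mkdir -p pics; python3 - <<'E'
from rig import robot
import cv2,numpy as np
s=robot.read_state();print({k:np.round(s[k],4).tolist() for k in s})
for n in("top","side"):
    p,d=robot.snapshot(n);np.savez(n+".npz",p=p,d=d)
    c=robot.get_calibration(n);print(n,c)
    cv2.imwrite(f"pics/{n}.png",p[:,:,::-1])
print(robot.get_calibration("wrist"))
E
```

```text
{'time_s': 0.0, 'q': [-1.3301, 0.4778, 0.0224, 1.5565, -0.0115, 1.1093, -0.083], 'joint_velocities': [-0.0012, -0.0004, 0.0003, 0.0001, 0.0002, 0.0004, 0.0006], 'joint_efforts': [-0.0019, -59.6444, 1.6072, -28.1204, 0.0124, 0.0093, -0.0], 'position': [0.2306, 0.6341, 0.4037], 'orientation': [-0.545, -3.0938, 0.0029], 'force': [-0.9153, 0.2173, 0.1817], 'torque': [-0.0077, -0.0064, 0.0258], 'grasp_force': 0.0, 'width': 0.0853}
top {'fx': 366.45876710740185, 'fy': 366.45876710740185, 'cx': 263.9791947303278, 'cy': 191.25869421501892, 'eye': array([ 0.47074547, -0.10119314,  1.00065695]), 'attitude': array([-2.22241728,  2.17743341, -0.01760872])}
side {'fx': 375.6853296587726, 'fy': 375.6853296587726, 'cx': 256.07551480731206, 'cy': 190.78374838840483, 'eye': array([0.42236167, 0.71072653, 0.78423815]), 'attitude': array([-0.1472628 ,  2.82076942, -1.25394697])}
{'fx': 273.80487335038504, 'fy': 273.80487335038504, 'cx': 251.3795318848894, 'cy': 191.92888284621472, 'T_tool_cam': array([[ 3.97523334e-05, -9.61696632e-01, -2.74116010e-01,
         6.91927339e-02],
       [ 9.99999408e-01,  3.36379086e-04, -1.03511766e-03,
         1.08890191e-03],
       [ 1.08767606e-03, -2.74115806e-01,  9.61696075e-01,
         3.06465741e-02],
       [ 0.00000000e+00,  0.00000000e+00,  0.00000000e+00,
         1.00000000e+00]])}
```

View pics/top.png

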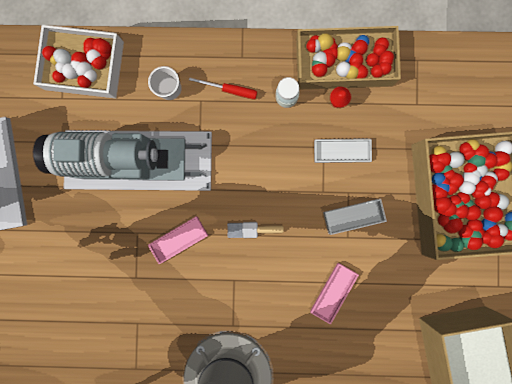

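View pics/side.png

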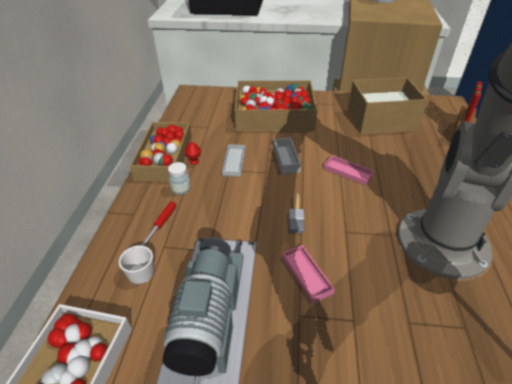

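The top view shows a bright tray at (343,151), a darker one at (355,217), and the machine's open mouth at about (190-210,160), facing the trays. I'll measure all three with depth.

```bash
cat > h.py <<'E'
import numpy as np,cv2
from scipy.spatial.transform import Rotation as R
from rig import robot
def cloud(p,d,c,T=None):
    v,u=np.mgrid[:384,:512]
    P=np.stack([(u-c["cx"])/c["fx"]*d,(v-c["cy"])/c["fy"]*d,d],-1)
    if T is None: return P@R.from_rotvec(c["attitude"]).as_matrix().T+c["eye"]
    return P@T[:3,:3].T+T[:3,3]
def wrist(name):
    s=robot.read_state();p,d=robot.snapshot("wrist");c=robot.get_calibration("wrist")
    T=np.eye(4);T[:3,:3]=R.from_rotvec(s["orientation"]).as_matrix();T[:3,3]=s["position"]
    W=cloud(p,d,c,T@c["T_tool_cam"]);W[d==0]=np.nan
    np.savez(name+".npz",p=p,d=d,W=W);cv2.imwrite(f"pics/{name}.png",p[:,:,::-1])
    return s,p,d,W
E
python3 - <<'E'
from h import *
z=np.load("top.npz");p,d=z["p"],z["d"];W=cloud(p,d,robot.get_calibration("top"))
print("table z",np.median(W[280:300,200:280,2]))
hsv=cv2.cvtColor(p,cv2.COLOR_RGB2HSV)
for n,(u0,v0,u1,v1) in dict(a=(305,130,382,172),b=(315,190,395,243)).items():
    m=np.zeros(d.shape,bool);m[v0:v1,u0:u1]=True
    m&=(hsv[...,1]<60)&(W[...,2]>-.01)
    q=W[m];print(n,len(q),"z pct",np.percentile(q[:,2],[2,25,50,75,90,98]).round(4))
    t=q[q[:,2]>np.percentile(q[:,2],98)*.6]
    for nm,s in(("all",q),("rim",t)):
        print(nm,cv2.minAreaRect((s[:,:2]*1000).astype(np.float32)))
# machine profile along image row and col
for v in (138,145,150,155,160,165,170,175,180,185):
    print(v,[int(1000*x) for x in W[v,160:222:3,2]])
print(W[160,205],W[160,160])
cv2.imwrite("pics/crop.png",cv2.resize(p[120:200,140:240,::-1],None,fx=7,fy=7,interpolation=cv2.INTER_CUBIC))
E
```

```text
table z -0.00031029869477150474
a 1354 z pct [-0.0017  0.0015  0.0031  0.0054  0.0162  0.0191]
all ((586.3936157226562, -228.42526245117188), (113.13297271728516, 324.73193359375), 23.06163787841797)
rim ((583.0418701171875, -224.05908203125), (109.3140869140625, 314.44622802734375), 23.25705909729004)
b 1435 z pct [-0.001   0.002   0.0037  0.011   0.0348  0.0375]
all ((434.44659423828125, -261.6559143066406), (88.32257843017578, 316.9586486816406), 2.824296474456787)
rim ((434.05950927734375, -254.91796875), (88.19538116455078, 303.5296630859375), 2.7796425819396973)
138 [11, 5, 10, 5, 11, 7, 10, 9, 11, 5, 9, 6, 12, 11, 12, 9, 16, 0, 0, 0, 1]
145 [41, 43, 40, 44, 41, 43, 44, 39, 35, 27, 29, 26, 27, 28, 30, 24, 8, 0, 1, 0, 0]
150 [44, 42, 45, 45, 42, 43, 42, 45, 34, 9, 9, 11, 8, 10, 9, 11, 9, 1000, -1, -1, 0]
155 [42, 41, 44, 44, 43, 40, 45, 41, 31, 13, 10, 11, 8, 8, 9, 11, 13, 0, -1, 0, -4]
160 [45, 44, 43, 45, 42, 45, 44, 41, 8, 9, 7, 10, 7, 8, 8, 12, 9, 1, 0, 0, 1]
165 [47, 44, 44, 44, 43, 43, 44, 42, 6, 8, 9, 7, 9, 8, 9, 7, 12, -1, 1000, -4, -1]
170 [40, 46, 45, 41, 41, 44, 42, 41, 7, 9, 9, 8, 10, 11, 8, 10, 9, -3, -3, 2, 0]
175 [42, 42, 43, 43, 43, 45, 46, 44, 30, 23, 27, 30, 29, 29, 29, 10, 9, 0, 0, 0, 0]
180 [31, 30, 30, 33, 35, 34, 34, 37, 29, 10, 8, 9, 10, 9, 11, 7, 8, -1, 0, -1, 2]
185 [9, 10, 9, 9, 10, 9, 10, 8, 7, 11, 9, 7, 12, 7, 7, 9, 9, -1, 3, 0, 0]
[0.58112151 0.07386292 0.01271713] [0.57514675 0.18624771 0.0459346 ]
```

View pics/crop.png

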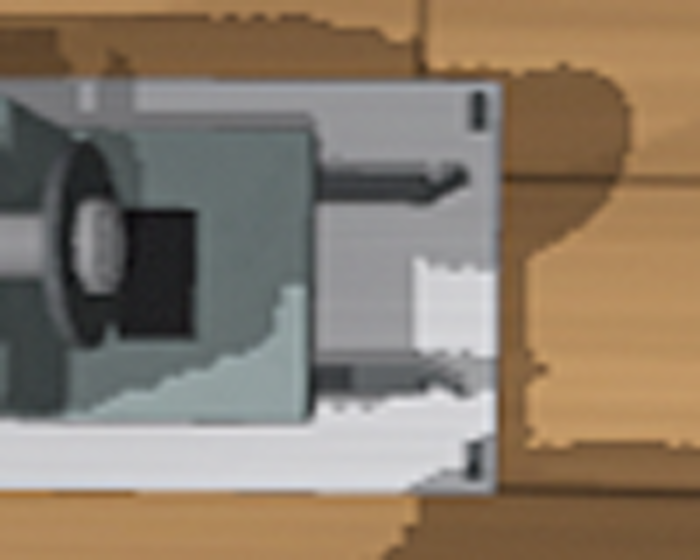

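The crop shows the guard's front edge at crop x≈312, the rails ending around x≈430-465, and the base plate's front edge at x≈500, rows 80-492. Tray a is the shallow one (rim at 18 mm) and tray b the deep one (36 mm). Next I'll refine both poses by casting rays.

```bash
cat >> h.py <<'E'
def ray(uv,zp,c):
    uv=np.atleast_2d(np.array(uv,float));M=R.from_rotvec(c["attitude"]).as_matrix()
    D=np.c_[(uv[:,0]-c["cx"])/c["fx"],(uv[:,1]-c["cy"])/c["fy"],np.ones(len(uv))]@M.T
    return c["eye"]+D*((zp-c["eye"][2])/D[:,2])[:,None]
E
python3 - <<'E'
from h import *
c=robot.get_calibration("top")
z=np.load("top.npz");p,d=z["p"],z["d"];W=cloud(p,d,c)
hsv=cv2.cvtColor(p,cv2.COLOR_RGB2HSV)
def rect(u0,v0,u1,v1,zp):
    m=np.zeros(d.shape,np.uint8);m[v0:v1,u0:u1]=(hsv[v0:v1,u0:u1,1]<50)*255
    k=max(cv2.findContours(m,0,2)[0],key=cv2.contourArea)[:,0]
    return cv2.minAreaRect((ray(k,zp,c)[:,:2]*1000).astype(np.float32))
print("tray a",rect(305,130,382,172,.018)); print("tray b",rect(315,190,395,243,.036))
f=lambda x,y:(140+(x+.5)/7-.5,120+(y+.5)/7-.5)
B=ray([f(500,80),f(497,492)],.01,c);print("base front",B.round(4),np.linalg.norm(B[0]-B[1]))
G=ray([f(313,128),f(310,418)],.0435,c);print("guard",G.round(4),np.linalg.norm(G[0]-G[1]))
rl=ray([f(420,202),f(420,362),f(467,178),f(465,378)],.028,c);print("rails",rl.round(4))
m=(W[...,2]>.0365)&(W[...,2]<.049);m[:135]=0;m[190:]=0;m[:,:170]=0;m[:,195:]=0
q=W[m];print(cv2.minAreaRect((q[:,:2]*1000).astype(np.float32)),np.median(q[:,2]))
E
```

```text
tray a ((614.2701416015625, -296.2470703125), (62.682193756103516, 153.80332946777344), 2.20635986328125)
tray b ((438.08221435546875, -326.41412353515625), (62.742679595947266, 155.40536499023438), 14.714080810546875)
base front [[0.6609 0.06   0.01  ]
 [0.5006 0.0572 0.01  ]] 0.16036181848383177
guard [[0.6351 0.1245 0.0435]
 [0.5259 0.1227 0.0435]] 0.1091961122274332
rails [[0.6101 0.0865 0.028 ]
 [0.549  0.0849 0.028 ]
 [0.6197 0.0687 0.028 ]
 [0.5432 0.0676 0.028 ]]
((577.9920043945312, 143.90232849121094), (108.7626724243164, 35.464019775390625), 1.8544083833694458) 0.04278962161011246
```

Both poses agree with the given sizes. The base front to guard edge distance is 65 mm, the guard is 109 mm wide, and the shallow tray measures about 153x62 mm. The mouth is near (0.5805, 0.0836), with the channel pointing along azimuth ~91°. I'll turn the tool, then move above the tray.

```bash
python3 -m crank '0 0 0 0 0 8.475;0 0 0 0 0 8.475;0 0 0 0 0 8.475;0 0 0 0 0 8.475' 0.0854 
python3 -m crank '0 0 0 0 0 8.475;0 0 0 0 0 8.475;0 0 0 0 0 8.475;0 0 0 0 0 8.475' | tail -n 8
for i in 1; do :; done
python3 -m crank '-.0392 .0139 0 0 0 0;-.0392 .0139 0 0 0 0;-.0392 .0139 0 0 0 0;-.0392 .0139 0 0 0 0;-.0392 .0139 0 0 0 0'
python3 -m crank '-.0392 .0139 0 0 0 0;-.0392 .0139 0 0 0 0;-.0392 .0139 0 0 0 0;-.0392 .0139 0 0 0 0;-.0392 .0139 0 0 0 0'
python3 -m crank '-.0392 .0139 0 0 0 0;-.0392 .0139 0 0 0 0;-.0392 .0139 0 0 0 0;-.0392 .0139 0 0 0 0;-.0392 .0139 0 0 0 0'
```

```text
time_s: 0.5
position: [0.2306, 0.6342, 0.4041]
orientation: [1.432, 2.796, -0.002]
force: [-0.3, 0.4, 0.4]
width: 0.0852
grasp_force: 0.0
time_s: 0.9
position: [0.2306, 0.6342, 0.4041]
orientation: [2.185, 2.257, -0.001]
force: [0.1, 0.3, 0.3]
width: 0.0854
grasp_force: 0.0
time_s: 1.4
position: [0.308, 0.4394, 0.4044]
orientation: [2.178, 2.264, -0.001]
force: [1.4, 0.1, -0.6]
width: 0.0855
grasp_force: 0.0
time_s: 1.9
position: [0.3849, 0.2462, 0.4046]
orientation: [-2.178, -2.264, 0.0]
force: [0.9, -0.2, 0.5]
width: 0.0849
grasp_force: 0.0
time_s: 2.4
position: [0.4619, 0.0532, 0.4047]
orientation: [-2.178, -2.264, -0.0]
force: [1.1, -0.0, 0.3]
width: 0.0858
grasp_force: 0.0
```

```bash
python3 -m crank '-.0392 .0139 0 0 0 0;-.0392 .0139 0 0 0 0;-.0392 .0139 0 0 0 0;-.0392 .0139 0 0 0 0;-.0392 .0139 .02 0 0 0' >/dev/null
python3 -m crank '-.0392 .0139 .02 0 0 0;-.0392 .0139 .02 0 0 0;-.0392 .0139 .02 0 0 0;-.0392 .0139 .02 0 0 0;0 0 0 0 0 0'
python3 - <<'E'
from h import *
s,p,d,W=wrist("w1")
S=s["position"];M=R.from_rotvec(s["orientation"]).as_matrix();print(S,M[:,1])
m=((W[...,2]>.012)&(W[...,2]<.024)&(abs(W[...,0]-.614)<.06)&(W[...,1]<-.19))
q=W[m];print(len(q),cv2.minAreaRect((q[:,:2]*1000).astype(np.float32)),np.median(q[:,2]))
E
```

```text
time_s: 3.4
position: [0.5991, -0.2982, 0.3012]
orientation: [-2.184, -2.256, 0.009]
force: [-0.2, -0.3, -0.8]
width: 0.0853
grasp_force: 0.0
[ 0.59912637 -0.29822229  0.30117488] [ 0.99946118  0.03243893 -0.0050068 ]
1639 ((615.5103149414062, -296.41827392578125), (60.21268081665039, 149.75909423828125), 1.7119141817092896) 0.017855366477690926
```

View pics/w1.png

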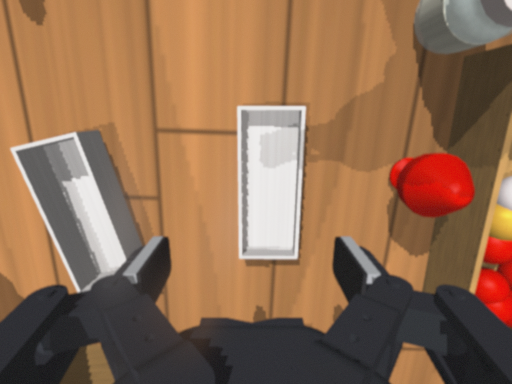

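The wrist view has the shallow tray at (270,183), clear between the fingers. Its fitted size is 60.2x149.8 mm, centred at (0.6155, -0.2964), axis 1.7°. The deep tray is on the left and the ornament on the right, both clear. I'll descend now.

```bash
python3 -m crank '-.017 .008 .02 0 0 0;-.0168 .0083 .02 0 0 0;0 0 .02 0 0 0;0 0 .02 0 0 0;0 0 0 0 0 0'
python3 -c "
from h import *
s=robot.read_state();print(R.from_rotvec(s['orientation']).as_matrix().round(4))"
```

```text
time_s: 3.95
position: [0.6173, -0.3238, 0.2221]
orientation: [-2.173, -2.262, 0.001]
force: [-0.4, -0.4, -0.4]
width: 0.0853
grasp_force: 0.0
[[-0.04    0.9992 -0.0044]
 [ 0.9992  0.04    0.0032]
 [ 0.0034 -0.0042 -1.    ]]
```

```bash
python3 -m crank '-.0075 -.0005 .017 0 0 .5;0 0 .015 0 0 0;0 0 .015 0 0 0;0 0 0 0 0 0'
python3 -m crank '0 0 0 0 0 0;0 0 0 0 0 0;0 0 0 0 0 0;0 0 0 0 0 0;0 0 0 0 0 0' 0.04 60
python3 -m crank '0 0 0 0 0 0;0 0 0 0 0 0;0 0 0 0 0 0;0 0 0 0 0 0;0 0 0 0 0 0'
python3 -c "
from h import *
s=robot.read_state();print(R.from_rotvec(s['orientation']).as_matrix().round(4))"
```

```text
time_s: 4.35
position: [0.6169, -0.3326, 0.175]
orientation: [-2.185, -2.252, 0.001]
force: [-1.0, 0.2, -0.1]
width: 0.0852
grasp_force: 0.0
time_s: 4.85
position: [0.6182, -0.3339, 0.1789]
orientation: [2.187, 2.253, 0.001]
force: [-1.0, 0.2, 5.7]
width: 0.0584
grasp_force: 65.0
time_s: 5.35
position: [0.6182, -0.3339, 0.1789]
orientation: [2.187, 2.253, 0.001]
force: [-0.9, -0.2, 5.6]
width: 0.0583
grasp_force: 65.0
[[-2.990e-02  9.996e-01  1.700e-03]
 [ 9.996e-01  2.990e-02 -9.000e-04]
 [-9.000e-04  1.600e-03 -1.000e+00]]
```

```bash
python3 -m crank '0 0 -.01 0 0 0;0 0 -.02 0 0 0;0 0 -.02 0 0 0;0 0 -.024 0 0 .6;0 0 0 0 0 0'
python3 -m crank '.018 -.0038 0 0 0 0;.036 -.0038 0 0 0 0;.036 -.0037 0 0 0 0;.036 -.0037 0 0 0 0;.036 -.0037 0 0 0 0'
python3 -m crank '.036 -.0037 0 0 0 0;.036 -.0037 0 0 0 0;.036 -.0037 0 0 0 0;.018 0 0 0 0 0;0 0 0 0 0 0'
python3 - <<'E'
from h import *
s,p,d,W=wrist("w2")
S=s["position"];M=R.from_rotvec(s["orientation"]).as_matrix();print(S,M.round(4))
# tray rim in tool coordinates
Q=(W-S)@M
m=(abs(Q[...,1])<.045)&(Q[...,2]>.13)&(Q[...,2]<.185)&(Q[...,0]<.16)
q=Q[m];print(len(q),np.percentile(q[:,2],[2,10,50,90]))
r=q[q[:,2]<np.percentile(q[:,2],10)+.006]
print(cv2.minAreaRect((r[:,:2]*1000).astype(np.float32)), np.nanmax(r[:,0]))
f=r[r[:,0]>.02];print(np.polyfit(f[:,0],f[:,2],1))
E
```

```text
time_s: 5.85
position: [0.619, -0.3348, 0.2571]
orientation: [2.195, 2.237, 0.004]
force: [1.0, -0.6, -1.3]
width: 0.0582
grasp_force: 64.6
time_s: 6.35
position: [0.5955, -0.1704, 0.2519]
orientation: [-2.2, -2.243, -0.001]
force: [0.2, -0.5, -2.2]
width: 0.0582
grasp_force: 64.6
time_s: 6.85
position: [0.5824, -0.042, 0.2515]
orientation: [-2.192, -2.248, -0.002]
force: [-0.2, -0.3, -2.3]
width: 0.0578
grasp_force: 64.6
[ 0.58244548 -0.04199422  0.25154496] [[-2.540e-02  9.997e-01 -6.000e-04]
 [ 9.997e-01  2.540e-02  2.400e-03]
 [ 2.400e-03 -5.000e-04 -1.000e+00]]
40752 [0.1366699  0.16050164 0.17550549 0.17667825]
((37.744384765625, 0.13134765625), (85.87053680419922, 151.15882873535156), 88.78612518310547) 0.11357558671915913
[0.00475671 0.16148762]
```

View pics/w2.png

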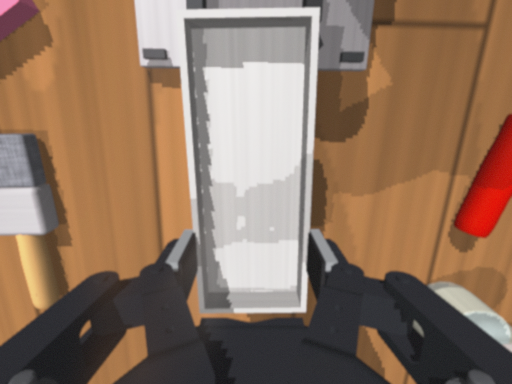

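The wrist view has the tray gripped straight, its front edge at row 10, above the base plate's front corners at (140,67) and (368,70). I'll check the lateral alignment against the plate.

```bash
python3 - <<'E'
from h import *
z=np.load("w2.npz");p,W=z["p"],z["W"]
for v in (20,35,50):
    w=W[v];ok=(w[:,2]>.006)&(w[:,2]<.016)&(w[:,1]>.04);u=np.where(ok)[0]
    print(v,u.min(),u.max(),w[u.min()].round(4),w[u.max()].round(4))
E=[]
for u in list(range(150,180))+list(range(330,362)):
    w=W[:,u];ok=np.where((w[:,2]>.006)&(w[:,2]<.016)&(w[:,1]>.03))[0]
    if len(ok): E.append(w[ok.max()])
E=np.array(E);print(np.polyfit(E[:,0],E[:,1],1),E[:,1].mean())
E
```

```text
20 0 371 [0.4121 0.0847 0.0144] [0.6617 0.0928 0.008 ]
35 138 369 [0.502  0.0789 0.0108] [0.6606 0.0829 0.0106]
50 139 367 [0.5015 0.0698 0.0098] [0.6609 0.0738 0.0098]
[0.01054399 0.05495926] 0.06112838533980589
```

```bash
python3 -m crank '0 .0005 .02 0 0 .5;0 0 .02 0 0 0;0 0 .015 0 0 0;0 0 .005 0 0 0;0 0 0 0 0 0'
python3 -m crank '0 0 0 0 0 0;0 0 0 0 0 0'
python3 -c "
from h import *
s=robot.read_state();print(R.from_rotvec(s['orientation']).as_matrix().round(4))"
```

```text
time_s: 7.4
position: [0.5827, -0.047, 0.1912]
orientation: [-2.21, -2.232, 0.002]
force: [0.1, -0.5, -2.6]
width: 0.0579
grasp_force: 64.6
time_s: 7.6
position: [0.5833, -0.0464, 0.1925]
orientation: [2.209, 2.232, 0.002]
force: [0.3, 0.6, -1.4]
width: 0.0583
grasp_force: 64.6
[[-0.0105  0.9999  0.0015]
 [ 0.9999  0.0105 -0.    ]
 [-0.      0.0015 -1.    ]]
```

```bash
python3 -m crank '0 0 .0015 0 0 -.3;.008 0 0 0 0 0;.008 0 0 0 0 0;.008 0 0 0 0 0;0 0 0 0 0 0'
python3 -m crank '.008 0 0 0 0 0;.008 0 0 0 0 0;.008 0 0 0 0 0;0 0 0 0 0 0;0 0 0 0 0 0'
python3 -c "
from h import *
s=robot.read_state();print(R.from_rotvec(s['orientation']).as_matrix().round(4))"
```

```text
time_s: 8.1
position: [0.5826, -0.0198, 0.19]
orientation: [-2.2, -2.242, -0.001]
force: [-0.0, 0.9, -1.9]
width: 0.0577
grasp_force: 64.6
time_s: 8.6
position: [0.5821, 0.0022, 0.1902]
orientation: [2.203, 2.24, -0.0]
force: [0.3, -0.7, -1.6]
width: 0.0581
grasp_force: 64.6
[[-1.660e-02  9.999e-01  0.000e+00]
 [ 9.999e-01  1.660e-02 -1.000e-04]
 [-1.000e-04  0.000e+00 -1.000e+00]]
```

```bash
python3 -m crank '.006 0 0 0 0 0;.006 0 0 0 0 0;.006 0 0 0 0 0;.002 0 0 0 0 0;0 0 0 0 0 0'
python3 -m crank '.006 0 0 0 0 0;.006 0 0 0 0 0;.006 0 0 0 0 0;.002 0 0 0 0 0;0 0 0.0005 0 0 0'
python3 -c "
from h import *
s,p,d,W=wrist('w3')"
```

```text
time_s: 9.1
position: [0.5818, 0.0226, 0.1902]
orientation: [-2.202, -2.24, -0.0]
force: [-0.8, 0.7, -1.7]
width: 0.0584
grasp_force: 64.6
time_s: 9.6
position: [0.5815, 0.0425, 0.1897]
orientation: [-2.202, -2.24, -0.0]
force: [-1.2, -0.9, -1.9]
width: 0.0579
grasp_force: 64.6
```

View pics/w3.png

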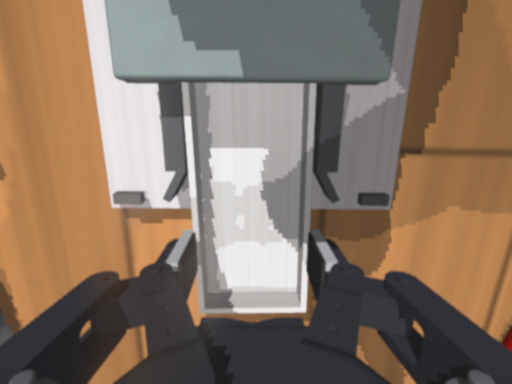

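The wrist view has the tray lying centred between the rails, its front under the guard (edge at row 80) and both fingers clear of the plate. I'll release, lift, back up, close the fingers and lower behind the tray.

```bash
python3 -m crank '0 0 0 0 0 0;0 0 0 0 0 0;0 0 0 0 0 0;0 0 0 0 0 0;0 0 0 0 0 0' 0.0854
python3 -m crank '0 0 -.01 0 0 0;0 0 -.02 0 0 0;0 0 -.02 0 0 0;0 0 -.01 0 0 0;0 0 0 0 0 0'
python3 -m crank '-.02 0 0 0 0 0;-.025 0 0 0 0 0;-.025 0 0 0 0 0;0 0 0 0 0 0;0 0 0 0 0 0' 0 20
python3 -m crank '0 0 .02 0 0 0;0 0 .015 0 0 0;0 0 .005 0 0 0;0 0 0 0 0 0;0 0 0 0 0 0'
python3 -m crank '0 0 .004 0 0 0;0 0 .004 0 0 0;0 0 0 0 0 0;0 0 0 0 0 0'
python3 -c "
from h import *
s,p,d,W=wrist('w4')"
```

```text
time_s: 10.15
position: [0.5815, 0.0418, 0.1898]
orientation: [2.204, 2.239, 0.0]
force: [-0.3, -0.2, 0.4]
width: 0.0852
grasp_force: 0.0
time_s: 10.65
position: [0.5821, 0.0418, 0.2514]
orientation: [2.203, 2.238, 0.004]
force: [-0.7, 0.3, -1.3]
width: 0.0856
grasp_force: 0.0
time_s: 11.15
position: [0.5823, -0.0285, 0.249]
orientation: [-2.204, -2.237, 0.001]
force: [0.5, 0.4, 0.1]
width: 0.0124
grasp_force: 0.0
time_s: 11.65
position: [0.5828, -0.028, 0.2099]
orientation: [2.203, 2.239, 0.0]
force: [-0.1, -0.1, 0.2]
width: -0.0004
grasp_force: 0.0
time_s: 12.05
position: [0.5826, -0.0281, 0.2017]
orientation: [-2.204, -2.239, 0.0]
force: [-0.9, 0.4, -0.2]
width: -0.0001
grasp_force: 0.0
```

View pics/w4.png

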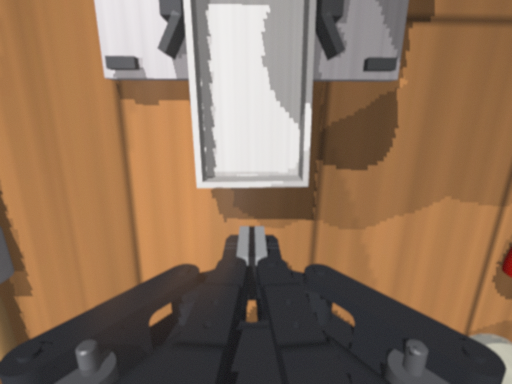

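The wrist view has the closed fingertips at (251,230), behind and centred on the tray's rear wall (row 185). I'll read the tip depth and the wall position.

```bash
python3 - <<'E'
from h import *
z=np.load("w4.npz");W=z["W"];s=robot.read_state();M=R.from_rotvec(s["orientation"]).as_matrix();Q=(W-s["position"])@M
for v in range(224,244,3): print(v,Q[v,245].round(4),Q[v,258].round(4))
for v in range(178,190,2): print(v,Q[v,250].round(4),W[v,250].round(4))
E
```

```text
224 [-0.0009 -0.0037  0.2018] [-0.0008  0.0051  0.2015]
227 [ 0.0119 -0.0028  0.1671] [0.0116 0.0042 0.1677]
230 [ 0.0117 -0.0027  0.1636] [0.0119 0.0041 0.163 ]
233 [ 0.012  -0.0026  0.1591] [0.0118 0.0041 0.1596]
236 [ 0.0121 -0.0025  0.1553] [0.0122 0.004  0.1552]
239 [ 0.012  -0.0024  0.1521] [0.0121 0.0039 0.152 ]
242 [ 0.0116 -0.0024  0.1499] [0.0119 0.0038 0.1493]
178 [ 3.590e-02 -1.000e-04  1.802e-01] [0.582  0.0077 0.0216]
180 [ 3.580e-02 -1.000e-04  1.757e-01] [0.582  0.0076 0.0261]
182 [ 3.520e-02 -1.000e-04  1.737e-01] [0.582  0.007  0.0281]
184 [ 3.370e-02 -1.000e-04  1.752e-01] [0.582  0.0055 0.0266]
186 [ 3.310e-02 -1.000e-04  1.731e-01] [0.582  0.0049 0.0287]
188 [ 0.0242 -0.0003  0.2019] [ 5.82e-01 -4.00e-03 -1.00e-04]
```

```bash
python3 -m crank '0 0 .006 0 0 0;0 0 .005 0 0 0;0 0 0 0 0 0;0 0 0 0 0 0'
python3 -m crank '.008 0 0 0 0 0;.006 0 0 0 0 0;.002 0 0 0 0 0;.002 0 0 0 0 0;.002 0 0 0 0 0'
python3 -m crank '.002 0 0 0 0 0;.002 0 0 0 0 0;.002 0 0 0 0 0;.002 0 0 0 0 0;.002 0 0 0 0 0'
python3 -m crank '.002 0 0 0 0 0;.002 0 0 0 0 0;.002 0 0 0 0 0;.002 0 0 0 0 0;.002 0 0 0 0 0'
```

```text
time_s: 12.5
position: [0.5825, -0.0282, 0.1904]
orientation: [-2.203, -2.239, 0.001]
force: [-0.0, -0.0, -0.0]
width: -0.0004
grasp_force: 0.0
time_s: 13.0
position: [0.5823, -0.0079, 0.1908]
orientation: [2.203, 2.239, 0.0]
force: [-0.9, 0.6, 0.7]
width: -0.0001
grasp_force: 0.0
time_s: 13.5
position: [0.5821, 0.0018, 0.1908]
orientation: [2.204, 2.239, -0.0]
force: [0.1, -1.6, 0.3]
width: 0.0
grasp_force: 0.9
time_s: 14.0
position: [0.582, 0.012, 0.1907]
orientation: [2.204, 2.239, 0.0]
force: [-0.4, -2.2, 1.0]
width: -0.0001
grasp_force: 1.1
```

```bash
python3 -m crank '.003 0 0 0 0 0;.003 0 0 0 0 0;.003 0 0 0 0 0;.003 0 0 0 0 0;.003 0 0 0 0 0'
python3 -m crank '.003 0 0 0 0 0;.003 0 0 0 0 0;.003 0 0 0 0 0;.003 0 0 0 0 0;.003 0 0 0 0 0'
python3 -m crank '.003 0 0 0 0 0;.003 0 0 0 0 0;.003 0 0 0 0 0;.003 0 0 0 0 0;.003 0 0 0 0 0'
python3 -m crank '.001 0 0 0 0 0;.001 0 0 0 0 0;.001 0 0 0 0 0;.001 0 0 0 0 0;.001 0 0 0 0 0'
```

```text
time_s: 14.5
position: [0.5817, 0.0271, 0.1907]
orientation: [2.204, 2.239, 0.0]
force: [-0.0, -1.9, 1.1]
width: 0.0002
grasp_force: 1.3
time_s: 15.0
position: [0.5815, 0.042, 0.1907]
orientation: [2.204, 2.239, -0.0]
force: [-0.5, -1.9, 2.5]
width: 0.0004
grasp_force: 1.4
time_s: 15.5
position: [0.5812, 0.0571, 0.1907]
orientation: [2.204, 2.239, -0.0]
force: [0.4, -3.4, 2.7]
width: 0.0001
grasp_force: 1.5
time_s: 16.0
position: [0.5812, 0.0619, 0.1907]
orientation: [-2.204, -2.239, -0.0]
force: [-0.4, -2.9, 2.9]
width: 0.0002
grasp_force: 1.5
```

```bash
python3 -m crank '.001 0 0 0 0 0;.001 0 0 0 0 0;.001 0 0 0 0 0;.001 0 0 0 0 0;.001 0 0 0 0 0'
```

```text
time_s: 16.5
position: [0.5811, 0.0669, 0.1907]
orientation: [-2.204, -2.239, -0.0]
force: [0.1, -3.9, 2.4]
width: 0.0001
grasp_force: 1.5
```

```bash
python3 -m crank '.0005 0 0 0 0 0;.0005 0 0 0 0 0;.0005 0 0 0 0 0;.0005 0 0 0 0 0;.0005 0 0 0 0 0'
```

```text
time_s: 17.0
position: [0.581, 0.0694, 0.1907]
orientation: [-2.204, -2.239, -0.0]
force: [-0.6, -2.4, 2.8]
width: 0.0001
grasp_force: 1.5
```

```bash
python3 -m crank '.0005 0 0 0 0 0;.0005 0 0 0 0 0;.0005 0 0 0 0 0;.0005 0 0 0 0 0;.0005 0 0 0 0 0'
```

```text
time_s: 17.5
position: [0.581, 0.0719, 0.1907]
orientation: [-2.204, -2.239, 0.0]
force: [-0.5, -2.6, 1.9]
width: -0.0
grasp_force: 1.5
```

```bash
python3 -m crank '.0005 0 0 0 0 0;.0005 0 0 0 0 0;.0005 0 0 0 0 0;.0005 0 0 0 0 0;.0005 0 0 0 0 0'
```

```text
time_s: 18.0
position: [0.5809, 0.0744, 0.1907]
orientation: [-2.204, -2.239, 0.0]
force: [0.1, -3.1, 2.2]
width: -0.0004
grasp_force: 1.5
```

```bash
python3 -m crank '.0005 0 0 0 0 0;.0005 0 0 0 0 0;.0005 0 0 0 0 0;.0005 0 0 0 0 0;.0005 0 0 0 0 0'
```

```text
time_s: 18.5
position: [0.5809, 0.0769, 0.1907]
orientation: [-2.204, -2.239, -0.0]
force: [0.3, -3.3, 1.7]
width: 0.0
grasp_force: 1.5
```

```bash
python3 -m crank '.0005 0 0 0 0 0;.0005 0 0 0 0 0;.0005 0 0 0 0 0;.0005 0 0 0 0 0;.0005 0 0 0 0 0'
```

```text
time_s: 19.0
position: [0.5809, 0.0794, 0.1907]
orientation: [-2.204, -2.239, -0.0]
force: [-0.3, -2.4, 2.2]
width: 0.0001
grasp_force: 1.5
```

```bash
python3 -m crank '.0005 0 0 0 0 0;.0005 0 0 0 0 0;.0005 0 0 0 0 0;.0005 0 0 0 0 0;.0005 0 0 0 0 0'
```

```text
time_s: 19.5
position: [0.5808, 0.0819, 0.1907]
orientation: [-2.204, -2.239, -0.0]
force: [0.1, -2.3, 2.3]
width: 0.0002
grasp_force: 1.5
```

```bash
python3 -m crank '.0005 0 0 0 0 0;.0005 0 0 0 0 0;.0005 0 0 0 0 0;.0005 0 0 0 0 0;.0005 0 0 0 0 0'
```

```text
time_s: 20.0
position: [0.5808, 0.0844, 0.1907]
orientation: [2.204, 2.239, 0.0]
force: [0.8, -2.8, 3.1]
width: -0.0001
grasp_force: 1.5
```

```bash
python3 -m crank '.0005 0 0 0 0 0;.0005 0 0 0 0 0;.0005 0 0 0 0 0;.0005 0 0 0 0 0;.0005 0 0 0 0 0'
```

```text
time_s: 20.5
position: [0.5808, 0.0869, 0.1907]
orientation: [2.204, 2.239, 0.0]
force: [-0.4, -3.5, 2.1]
width: 0.0002
grasp_force: 1.5
```

```bash
python3 -m crank '.0005 0 0 0 0 0;.0005 0 0 0 0 0;.0005 0 0 0 0 0;.0005 0 0 0 0 0;.0005 0 0 0 0 0'
```

```text
time_s: 21.0
position: [0.5807, 0.0894, 0.1907]
orientation: [-2.204, -2.239, -0.0]
force: [0.2, -3.1, 3.1]
width: 0.0
grasp_force: 1.5
```

```bash
python3 -m crank '.0005 0 0 0 0 0;.0005 0 0 0 0 0;.0005 0 0 0 0 0;.0005 0 0 0 0 0;.0005 0 0 0 0 0'
```

```text
time_s: 21.5
position: [0.5807, 0.0919, 0.1907]
orientation: [2.204, 2.239, 0.0]
force: [0.5, -3.8, 2.3]
width: -0.0001
grasp_force: 1.5
```

```bash
python3 -m crank '.0005 0 0 0 0 0;.0005 0 0 0 0 0;.0005 0 0 0 0 0;.0005 0 0 0 0 0;.0005 0 0 0 0 0'
```

```text
time_s: 22.0
position: [0.5806, 0.0944, 0.1907]
orientation: [-2.204, -2.239, 0.0]
force: [0.5, -4.1, 1.7]
width: 0.0002
grasp_force: 1.5
```

```bash
python3 -m crank '.0005 0 0 0 0 0;.0005 0 0 0 0 0;.0005 0 0 0 0 0'
```

```text
time_s: 22.3
position: [0.5806, 0.0959, 0.1907]
orientation: [-2.204, -2.239, 0.0]
force: [-0.5, -2.8, 2.8]
width: -0.0001
grasp_force: 1.5
```

```bash
python3 -m crank '.0005 0 0 0 0 0;.0005 0 0 0 0 0;.0005 0 0 0 0 0;.0005 0 0 0 0 0'
```

```text
time_s: 22.7
position: [0.5806, 0.0979, 0.1907]
orientation: [-2.204, -2.239, 0.0]
force: [0.1, -2.7, 1.0]
width: -0.0002
grasp_force: 1.5
```

```bash
python3 -m crank '.0005 0 0 0 0 0;.0005 0 0 0 0 0;.0005 0 0 0 0 0;.0005 0 0 0 0 0'
```

```text
time_s: 23.1
position: [0.5805, 0.0987, 0.1907]
orientation: [2.204, 2.237, -0.002]
force: [-0.6, -7.0, 2.2]
width: -0.0
grasp_force: 3.7
```

The tip stalled (0.8 mm of 2 mm commanded) and the force rose from about 3 to 7 N. I'll confirm with a tiny extra nudge.

```bash
python3 -m crank '.0003 0 0 0 0 0;0 0 0 0 0 0'
python3 -c "
from rig import robot
import numpy as np
for i in range(4): robot.snapshot('top');s=robot.read_state();print(np.round(s['force'],1),np.round(s['position'],4))"
```

```text
time_s: 23.3
position: [0.5805, 0.0987, 0.1907]
orientation: [2.204, 2.237, -0.002]
force: [0.4, -6.4, 2.8]
width: 0.0
grasp_force: 3.5
[-0.3 -7.1  2.9] [0.5805 0.0987 0.1907]
[ 0.5 -6.9  2.3] [0.5805 0.0987 0.1907]
[-0.  -6.9  1.1] [0.5805 0.0987 0.1907]
[ 0.3 -7.5  2.5] [0.5805 0.0987 0.1907]
```

It's firmly against the stop at about 7 N, with no creep. I'll back off, lift and check.

```bash
python3 -m crank '-.003 0 0 0 0 0;-.01 0 0 0 0 0;-.02 0 0 0 0 0;-.02 0 -.01 0 0 0;-.02 0 -.03 0 0 0'
python3 -m crank '-.01 0 -.03 0 0 0;0 0 -.03 0 0 0;0 0 -.02 0 0 0;0 0 0 0 0 0;0 0 0 0 0 0'
python3 - <<'E'
from h import *
s,p,d,W=wrist('w5')
m=(W[...,2]>.0245)&(W[...,2]<.031)&(abs(W[...,0]-.581)<.027)&(W[...,1]>.03)&(W[...,1]<.14)
print(m.sum(),np.nanpercentile(W[m][:,1],[0,2,10,50]),np.nanmean(W[m][:,0]))
E
```

```text
time_s: 24.0
position: [0.5805, 0.0261, 0.2295]
orientation: [-2.201, -2.237, 0.006]
force: [1.0, -0.4, 0.6]
width: -0.0001
grasp_force: 0.0
time_s: 24.5
position: [0.5817, 0.0168, 0.3111]
orientation: [-2.204, -2.239, -0.002]
force: [-0.4, -0.1, -0.4]
width: -0.0
grasp_force: 0.0
260 [0.10981456 0.10994241 0.11028972 0.11162811] 0.5798363881344096
```

View pics/w5.png

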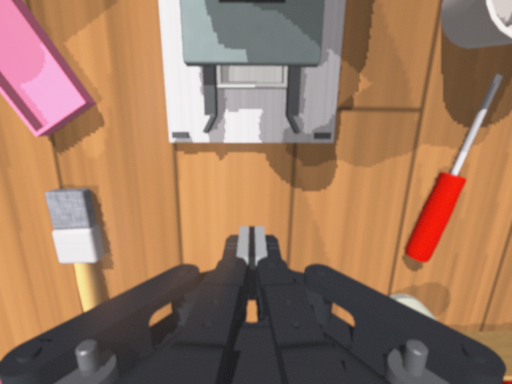

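The wrist view has the tray under the guard, with its rear wall at (253,86), straight between the rails at y≈0.110. That is where the tip left it, and the gripper is clear of everything.

```bash
python3 -c "
from rig import robot
print(robot.sign_off())"
```

```text
the job is handed in; nothing more can be done
None
```

The shallow tray is in the channel with its front end against the depth stop. The last push levelled off at about 7 N with no creep, and the gripper was clear of everything when I handed the job in at about 25 s.

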